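# Pack the call-out tray

### The arm

A 6-joint arm with a two-finger parallel gripper is mounted at the origin on the work surface; the furniture and walls round the work are solid. World frame = base frame: x ahead of the robot, y to its left, z up, the work surface at z = 0. Lengths are in m, angles in rad, forces in N, time in s.
With the tool pointing down it reaches from about 0.225 to 0.875 m from the base axis. Payload 3.4 kg.
Tool frame: the origin (TCP) lies midway between the tips of the shut fingers; the grasp point (between the pads) lies 19 mm behind it (arm.hold_point_z is the distance from the TCP to the grasp point, in m); z points along the fingers, y is the line along which they close (so a half turn about z gives the same grasp; the last joint's range is limited). The gripper opens to 85 mm and grips with 20 to 120 N. Pads are 22 mm wide; open, the fingers measure 114 mm over their backs; the gripper's body (76 mm by 85 mm) begins 54 mm behind the grasp point. The pads swing forward as they close: fully open they stand 13 mm farther back than shut.
Start: joints at [1.167, 0.276, 1.505, -0, 1.361, -0.121], TCP at [0.16, 0.552, 0.231] pointing down, gripper open.
Joint ranges: [-2.89, 2.89], [-0.75, 2.08], [0.22, 2.7], [-1.18, 4.32], [0.11, 2.71], [-2.7, 2.7]. Speed limits (rad/s): [2.57, 2.57, 3.14, 3.14, 3.14, 3.14].

### API

Orientations are given as a rotation vector (axis times angle).
In Python, from plant import state, cams, workorder, nets, arm gives the robot as it stands. The module is installed in compiled form; this text tells all that it offers.
- The arm moves only by the shell command python3 -m jog 'ROWS'. ROWS is JSON, one flat list of numbers, 5 for each row, row after row: the opening, from -1 (shut) to 1 (fully open), then the shift along the world's x, y, z normalised to -1 to 1, where 1 is 25 mm, then the turn about the world's z normalised to -1 to 1, where 1 is 4 degrees. In form: [grip, tx, ty, tz, twist, grip, tx, ty, tz, twist, ...]. A call has 1 to 10 rows; each row shifts and turns the commanded pose from where the row before left it; what a row does not reach is not made up. A row lasts 1/8 s, in which the tool goes at most 62.5 mm and 10.7 degrees, less where a joint would pass 70% of its speed; a pose out of reach is approached as far as the arm can. A call with a number of a shift or a turn outside -1 to 1 is refused whole. A call with a gripper value outside its range is refused whole. The fingers move at their own pace and stop on an object; the grip force is fixed at half the most. Time passes only in rows, so rows that do not move let the fingers close. It gives the time, the measured TCP pose, the force, the opening and the grip force at its end, in the units of the state.
- state(): the state, without advancing time (a new reading comes with each control period).
- cams.capture(name): name is "scene" or "side" or "wrist"; returns a dict with "frame" (400x640x3 uint8, red, green, blue), "fx", "fy", "cx", "cy" (pixels), "pose" (4x4, takes a point from camera to world coordinates); the wrist camera has in their place "T_tool_cam" (4x4, takes a point from camera to tool coordinates, whose origin is the TCP and whose axes are the flange's). Camera axes: x right, y up, looking along -z (the intrinsics and any distortion apply to the point x, -y, -z); pixel columns grow to the right and rows downward; lengths in m; the calibration is good to about 2 mm. The wrist camera is an equidistant fisheye: a pixel r from the principal point sees the ray r / f radians off the axis. A picture is of the moment at which its call begins: read the wrist's pose just before it. There is no depth.
- workorder.hand_in(): hands the job in; it is judged then, once.
Trained networks look in a picture, given as the dict that the camera call returned (one of the last four; its "shot" number tells which), for a name from the list of things; names that differ only in an ending like _2 or _b are one class to them, and where a whole thing is asked for, a point or a joint stands for the part that bears it (a point fixed in the world has none). Each returns a list of dicts, best first, with "confidence" (0 to 1); they miss things now and then, are a little off and sometimes report something else, mostly with a low value. They report only what shows in the picture. A call takes as long as a camera call. They do not tell look-alikes from the thing itself.
- nets.boxes_of(thing, picture): "box" ([left, top, right, bottom] as shares, 0 to 1, of the picture: columns of its width, rows of its height, round what is visible of it).
- nets.landmark_of(thing, picture): "location" ([column, row] as shares, 0 to 1, of the picture: columns of its width, rows of its height: a listed point, or the origin of a listed thing).
The state is a dict: "clock": time; "joints": joint angles; "joint_velocities": joint speeds; "joint_torque": joint torques, N m; "eef_pos": TCP position; "ee_rot": TCP orientation; "force": force on the tool from outside, world axes, zero at the start; "moment": the same for the moment, N m; "finger_gap": finger opening in m; "grasp_force": force on a finger pad.
Only numpy, scipy, OpenCV 4.12 (cv2) and the standard library are available. Lean on these libraries where they do the work, as an engineer would, in place of code of your own. Each camera call takes 0.05 s, during which the arm holds its last target. There are 200 camera calls.

### The job

Pack the blue call-out tray for a refrigerator repair: stand the larger of the two white capacitors, the black roll of insulating tape, the thermostat (knob up) and the tape measure (upright) each fully down in the pocket of its own shape. The smaller capacitor and the green roll of tape do not belong to this job: leave them where they are on the bench.

Things in the scene. Friction and masses are not known exactly. Their poses are not given: they have to be found in the camera images.
- large_capacitor: Loose on the bench, right of the tray or beyond it. Larger white motor-run capacitor: upright can 39 mm across and 72 mm tall, with two thin terminals on top up to 80 mm. Origin: centre of its underside; z up along the can. 0.07 to 0.11 kg. (The tallest thing round the work is the steel drawer cabinet at the far left, 235 mm.)
- small_capacitor: Loose on the bench, right of the tray or beyond it. Smaller white motor-run capacitor that does not belong in the tray: upright can 35 mm across and 58 mm tall, terminals up to 66 mm. Origin: centre of its underside; z up.
- black_tape: Loose on the bench, right of the tray or beyond it. Black roll of insulating tape lying flat: 63 mm across, 19 mm tall (its hole cannot be entered). Origin: centre of its underside; z up along the roll's axis. 0.04 to 0.07 kg.
- green_tape: Loose on the bench, right of the tray or beyond it. Green roll of tape lying flat, that does not belong in the tray: 55 mm across, 19 mm tall. Origin: centre of its underside; z up.
- thermostat: Loose on the bench, right of the tray or beyond it. Thermostat control: grey box 37 mm along its x, 50 mm along its y and 26 mm tall, with a round black knob 26 mm across on top, up to 39 mm. Origin: centre of its underside; z up through the knob.
- tape_measure: Loose on the bench, right of the tray or beyond it. Yellow tape measure standing upright: 33 mm thick along its x, 70 mm long along its y, 61 mm tall. Origin: centre of its underside; z up. 0.17 to 0.27 kg.
- capacitor_insert: Fixed dark insert, 94 x 94 x 30 mm, one of four filling the blue tray (200 x 200 mm, 30 mm walls, wire handle 21 mm out at +y and -y) two by two, 96 mm apart, in any arrangement. Origin: centre of its underside, 3 mm above the bench; axes along the tray's sides. Yellow-floored pocket in its top, centred: round, 54 mm across, 22 mm deep, for the larger capacitor.
- tape_insert: Fixed dark insert, 94 x 94 x 30 mm, one of four filling the blue tray (200 x 200 mm, 30 mm walls, wire handle 21 mm out at +y and -y) two by two, 96 mm apart, in any arrangement. Origin: centre of its underside, 3 mm above the bench; axes along the tray's sides. Yellow-floored pocket in its top, centred: round, 79 mm across, 7 mm deep, for the black tape.
- thermostat_insert: Fixed dark insert, 94 x 94 x 30 mm, one of four filling the blue tray (200 x 200 mm, 30 mm walls, wire handle 21 mm out at +y and -y) two by two, 96 mm apart, in any arrangement. Origin: centre of its underside, 3 mm above the bench; axes along the tray's sides. Yellow-floored pocket in its top, centred: 65 mm along x, 52 mm along y, 10 mm deep, for the thermostat, its long side along x.
- measure_insert: Fixed dark insert, 94 x 94 x 30 mm, one of four filling the blue tray (200 x 200 mm, 30 mm walls, wire handle 21 mm out at +y and -y) two by two, 96 mm apart, in any arrangement. Origin: centre of its underside, 3 mm above the bench; axes along the tray's sides. Yellow-floored pocket in its top, centred: 84 mm along x, 48 mm along y, 12 mm deep, for the tape measure, its long side along x.
Not all that is in view belongs to the job. Leave any purple look-alike of the tape_insert alone.

How it is judged:
At the end, for the whole second after the job is handed in: The four kit items stand upright (0.15 rad) and at rest on the floor of their own pockets (underside within 3.5 mm of the floor, centre within 13 mm of the pocket's centre); the smaller capacitor and the green tape stand within 30 mm of where they started (horizontal distance between large_capacitor and capacitor_insert below 0.013 m and z of large_capacitor in the frame of capacitor_insert below 0.0115 m and angle between each of large_capacitor, black_tape, thermostat, tape_measure, small_capacitor, green_tape's own z axis and vertical below 0.15 rad and linear speed of each of large_capacitor, black_tape, thermostat, tape_measure below 0.02 m/s and horizontal distance between black_tape and tape_insert below 0.013 m and z of black_tape in the frame of tape_insert below 0.0265 m and horizontal distance between thermostat and thermostat_insert below 0.013 m and z of thermostat in the frame of thermostat_insert below 0.0235 m and horizontal distance between tape_measure and measure_insert below 0.013 m and z of tape_measure in the frame of measure_insert below 0.0215 m and distance of each of small_capacitor, green_tape from where it was at the start of the episode below 0.03 m); the robot touches nothing.
It fails at once if the smaller capacitor is moved more than 30 mm from its place (distance of small_capacitor from where it was at the start of the episode above 0.03 m).
It fails at once if the green tape is moved more than 30 mm from its place (distance of green_tape from where it was at the start of the episode above 0.03 m).
It also fails if it takes over 120 s, if anything falls off the work surface, if the arm or the gripper's body presses on something with over 40 N, if the wrist force passes 120 N, or if a joint passes its speed limit or range.

## Working session

There is one attempt and no reset: what is moved stays moved. The work goes in short steps, Python scripts to look and compute and a shell command to move; the robot and the scene stay as the last step left them, time stands still between calls to the robot, and variables do not carry over. Pictures are saved under pics/ and viewed, at most 14 in all, crops included, and the job is handed in when it is done.

```bash
mkdir -p pics
cat > h.py <<'E'
import numpy as np, cv2
from plant import state, cams, workorder, nets, arm
from scipy.spatial.transform import Rotation as R
def ray(p,u,v,st=None):
    x=(u-p["cx"])/p["fx"]; y=(v-p["cy"])/p["fy"]
    if "pose" in p: T=np.array(p["pose"]); d=np.array([x,-y,-1.])
    else:
        r=np.hypot(x,y); s=np.sin(r)/max(r,1e-9); d=np.array([x*s,-y*s,-np.cos(r)])
        W=np.eye(4); W[:3,:3]=R.from_rotvec(st["ee_rot"]).as_matrix(); W[:3,3]=st["eef_pos"]; T=W@np.array(p["T_tool_cam"])
    return T[:3,3],T[:3,:3]@d
def at(p,u,v,z,st=None):
    o,d=ray(p,u,v,st); return o+d*(z-o[2])/d[2]
def save(p,n): cv2.imwrite("pics/"+n,p["frame"][:,:,::-1])
NAMES=["large_capacitor","small_capacitor","black_tape","green_tape","thermostat","tape_measure","capacitor_insert","tape_insert","thermostat_insert","measure_insert"]
Z=dict(zip(NAMES,[0]*6+[.003]*4))
E
python3 - <<'E'
from h import *
print(state())
for c in ["scene","side"]:
    p=cams.capture(c); save(p,c+"1.png"); print(c,{k:p[k] for k in p if k!="frame"})
    for n in NAMES:
        for d in nets.landmark_of(n,p)[:3]:
            u,v=d["location"][0]*640,d["location"][1]*400
            print(n,round(d["confidence"],2),int(u),int(v),at(p,u,v,Z[n]).round(3))
E
```

```text
{'clock': 0.0, 'joints': array([ 1.16702265e+00,  2.76595008e-01,  1.50616185e+00,  2.06728024e-05,
        1.36073090e+00, -1.20996301e-01]), 'joint_velocities': array([-1.34824307e-03, -1.45252822e-05, -2.85067257e-03,  8.00162455e-04,
       -1.25851523e-04,  2.16283402e-04]), 'joint_torque': array([ 2.88732363e-04, -4.16790104e+01, -2.45799297e+01, -2.22072958e-05,
        1.13743823e-02, -5.04108073e-06]), 'eef_pos': array([0.16021557, 0.55165173, 0.23042829]), 'ee_rot': array([-4.42641727e-01, -3.10973528e+00,  2.86624034e-03]), 'force': array([ 0.28008838, -0.00565153,  0.3077318 ]), 'moment': array([-0.05958317, -0.01830221, -0.00695222]), 'grasp_force': 0.0, 'finger_gap': 0.0855471561748694}
scene {'fx': 475.6848554645153, 'fy': 475.6848554645153, 'cx': 318.7205809630974, 'cy': 202.74271474714178, 'pose': array([[ 0.78546999,  0.39102382, -0.47972624, -0.23999598],
       [-0.61875851,  0.51270919, -0.59520349, -0.89636613],
       [ 0.01322131,  0.76434917,  0.644667  ,  0.94342656],
       [ 0.        ,  0.        ,  0.        ,  1.        ]]), 'shot': 1}
large_capacitor 0
[... 930 characters left out ...]
04,  8.95433536e-01,  4.45194887e-01,
         6.45010476e-01],
       [ 0.00000000e+00,  0.00000000e+00,  0.00000000e+00,
         1.00000000e+00]]), 'shot': 2}
large_capacitor 0.8 402 230 [ 0.624 -0.325  0.   ]
small_capacitor 0.67 406 250 [ 0.565 -0.433  0.   ]
black_tape 0.55 379 256 [ 0.473 -0.428  0.   ]
green_tape 0.53 356 242 [ 0.444 -0.335  0.   ]
thermostat 0.69 375 190 [ 0.699 -0.016  0.   ]
thermostat 0.36 392 206 [ 0.684 -0.167  0.   ]
tape_measure 0.6 393 206 [ 0.692 -0.166  0.   ]
capacitor_insert 0.78 328 215 [ 0.431 -0.143  0.003]
tape_insert 0.82 236 180 [0.186 0.298 0.003]
tape_insert 0.63 351 198 [ 0.568 -0.054  0.003]
thermostat_insert 0.53 322 201 [ 0.454 -0.031  0.003]
```

Run:
```python
import cv2
a=cv2.imread("pics/scene1.png"); cv2.imwrite("pics/scene1c.png",cv2.resize(a[130:320,270:500],None,fx=3.1,fy=3.1,interpolation=cv2.INTER_CUBIC))
```

```text
(no output)
```

View pics/scene1.png

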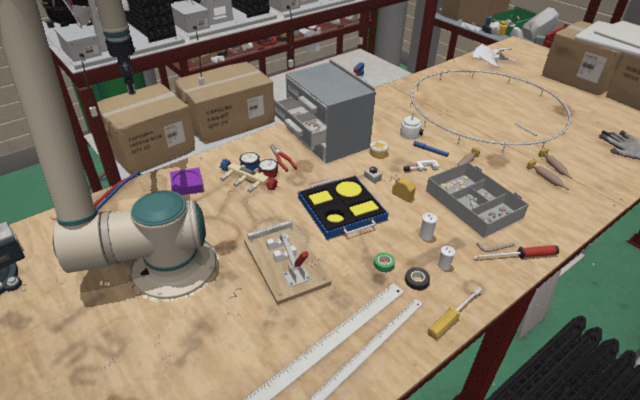

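View pics/scene1c.png

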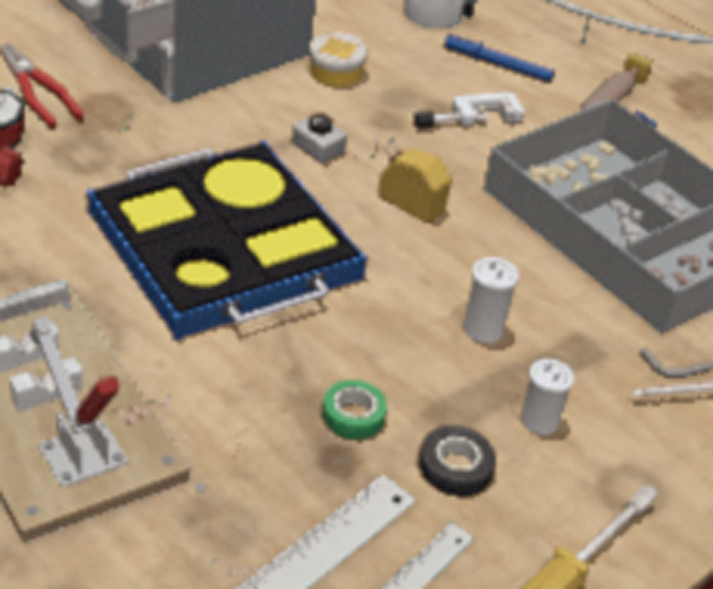

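Two white cans: (428,227) taller and wider, so that is the large capacitor. (446,259) is shorter, so that is the small one. The black tape is at (417,279), green at (384,263), the thermostat at (372,174) and the yellow tape measure at (403,190). The tray is centred at (343,205), and the purple decoy at (186,181) is well away from it. The tray order is thermostat at far left, tape at far right, capacitor near left and measure near right. Next I'll go over the tray for a wrist view.

```bash
python3 -m jog '[1,0.52,-1,0.5,0,1,0.52,-1,0.5,0,1,0.52,-1,0.5,0,1,0.52,-1,0.5,0,1,0.52,-1,0.5,0,1,0.52,-1,0.5,0,1,0.52,-1,0.5,0,1,0.52,-1,0.5,0,1,0.52,-1,0,0,1,0.52,-1,0,0]' ; python3 -m jog '[1,0.52,-1,0,0,1,0.52,-1,0,0,1,0.52,-1,0,0,1,0.52,-1,0,0,1,0.52,-1,0,0,1,0.52,-1,0,0,1,0.52,-1,0,0,1,0.52,-1,0,0,1,0.52,-1,0,0,1,0.52,-1,0,0]'; python3 -m jog '[1,0.52,-1,0,0,1,0.52,-1,0,0,1,0.52,-1,0,0,1,0.52,-1,0,0,1,0.52,-1,0,0,1,0.52,-1,0,0,1,0.52,-1,0,0,1,0,0,0,0,1,0,0,0,0]'
cat > look.py <<'E'
from h import *
import sys
st=state(); p=cams.capture("wrist"); save(p,sys.argv[1]+".png")
print(st["eef_pos"].round(4),st["ee_rot"].round(3),st["joints"].round(2),R.from_rotvec(st["ee_rot"]).as_matrix()[:,1].round(3))
for n in NAMES:
    for d in nets.landmark_of(n,p)[:2]:
        u,v=d["location"][0]*640,d["location"][1]*400
        print(n,round(d["confidence"],2),int(u),int(v),at(p,u,v,Z[n],st).round(4))
hsv=cv2.cvtColor(p["frame"],cv2.COLOR_RGB2HSV)
m=cv2.inRange(hsv,(25,150,100),(35,255,255))
n,l,s,c=cv2.connectedComponentsWithStats(m)
for i in range(1,n):
    if s[i,4]>150:
        cs,_=cv2.findContours((l==i).astype(np.uint8),cv2.RETR_EXTERNAL,cv2.CHAIN_APPROX_NONE)
        q=np.array([at(p,u,v,.022,st)[:2] for u,v in cs[0][:,0].astype(float)]).astype(np.float32)
        rr=cv2.minAreaRect(q*1000); print("yellow",c[i].round(),s[i,4],"rect at z=.022 mm",np.round(rr[0],1),np.round(rr[1],1),round(rr[2],1))
E
python3 look.py w1
```

```text
clock: 2.35
eef_pos: [0.2908, 0.3014, 0.3317]
ee_rot: [0.442, 3.11, 0.001]
force: [0.3, -0.3, 0.7]
finger_gap: 0.0853
grasp_force: 0.0
clock: 3.6
eef_pos: [0.4208, 0.0513, 0.3315]
ee_rot: [0.443, 3.11, 0.0]
force: [0.3, 0.4, -0.2]
finger_gap: 0.0854
grasp_force: 0.0
clock: 4.72
eef_pos: [0.5112, -0.1225, 0.3312]
ee_rot: [-0.443, -3.109, -0.001]
force: [-0.4, -0.1, 0.4]
finger_gap: 0.0852
grasp_force: 0.0
[ 0.5112 -0.1225  0.3312] [-4.430e-01 -3.109e+00 -1.000e-03] [-0.37  0.16  1.42  0.    1.57 -1.66] [0.279 0.96  0.001]
large_capacitor 0.35 225 251 [ 0.6152 -0.3187  0.    ]
black_tape 0.95 145 192 [ 0.4748 -0.4262 -0.    ]
green_tape 0.83 184 161 [ 0.4481 -0.3309  0.    ]
thermostat 0.65 398 245 [ 0.6881 -0.03    0.    ]
tape_measure 0.86 330 272 [ 0.7022 -0.1554  0.    ]
capacitor_insert 0.67 299 120 [ 0.4437 -0.131   0.003 ]
tape_insert 0.89 369 176 [ 0.5567 -0.0524  0.003 ]
thermostat_insert 0.7 364 116 [ 0.4655 -0.0358  0.003 ]
measure_insert 0.59 307 180 [ 0.5368 -0.146   0.003 ]
measure_insert 0.24 399 248 [ 0.6906 -0.0309  0.003 ]
yellow [367. 117.] 1580 rect at z=.022 mm [466.9 -33.6] [52.2 66.9] 76.8
yellow [308. 122.] 600 rect at z=.022 mm [ 450.2 -118.6] [30.9 50.9] 66.4
yellow [308. 167.] 484 rect at z=.022 mm [ 514.4 -138.4] [38.4 31.4] 73.8
yellow [370. 182.] 2135 rect at z=.022 mm [561.8 -55.5] [79.5 80. ] 13.2
yellow [311. 204.] 386 rect at z=.022 mm [ 567.  -149.4] [36.6 29.8] 73.8
```

View pics/w1.png

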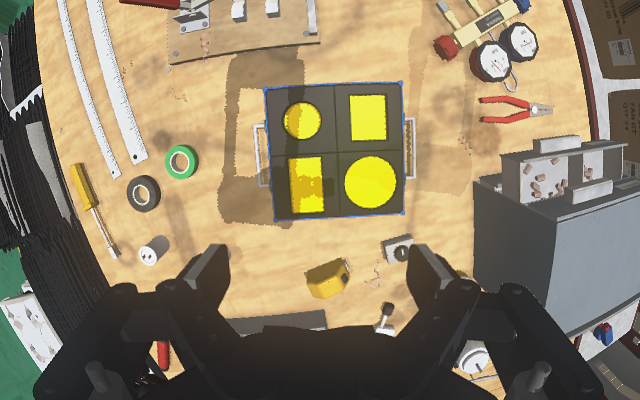

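The tray lies clear in the wrist view, with yaw about -13° and its centre near (0.5035, -0.091). The black tape is at (143,193), green at (182,161), thermostat at (399,249) and tape measure at (327,279). I'll move out for a closer look at the thermostat and the measure.

```bash
python3 -m jog '[1,1,0,-0.2,0,1,1,0,-0.2,0,1,1,0,-0.2,0,1,1,0,-0.2,0,1,1,0,-0.2,0,1,1,0,-0.2,0,1,1,0,-0.2,0,1,1,0,-0.2,0,1,0,0,0,0,1,0,0,0,0]' | head -2; python3 look.py w2; python3 -c "
from h import *
p=cams.capture('wrist');print(p['T_tool_cam'],p['fx'],p['cx'],p['cy'])"
```

```text
clock: 6.52
eef_pos: [0.7108, -0.1228, 0.2912]
[ 0.7108 -0.1228  0.2912] [-0.443 -3.109 -0.   ] [-0.27  0.49  1.03 -0.    1.63 -1.56] [ 0.279  0.96  -0.   ]
large_capacitor 0.88 173 142 [ 0.6145 -0.3216  0.    ]
small_capacitor 0.83 112 139 [ 0.5696 -0.4316  0.    ]
black_tape 0.93 105 85 [ 0.4779 -0.4161  0.    ]
green_tape 0.86 142 44 [ 0.4464 -0.328   0.    ]
thermostat 0.81 374 130 [ 0.6857 -0.0321  0.    ]
tape_measure 0.85 291 159 [ 0.6938 -0.1573  0.    ]
tape_measure 0.64 334 46 [ 0.5568 -0.0542  0.    ]
tape_insert 0.89 332 48 [ 0.5587 -0.0582  0.003 ]
measure_insert 0.87 263 53 [ 0.5371 -0.1501  0.003 ]
measure_insert 0.66 139 47 [ 0.449 -0.333  0.003]
yellow [335.  45.] 2672 rect at z=.022 mm [559.2 -55.1] [79.3 77.7] 74.9
[[-3.16304370e-04  9.66006437e-01  2.58517819e-01  6.42343175e-02]
 [ 9.99999835e-01  1.81718184e-04  5.44501661e-04  1.73287306e-04]
 [ 4.79014721e-04  2.58517949e-01 -9.66006336e-01 -1.42369117e-01]
 [ 0.00000000e+00  0.00000000e+00  0.00000000e+00  1.00000000e+00]] 309.70691628693146 317.82110269997696 199.53047098335418
```

View pics/w2.png

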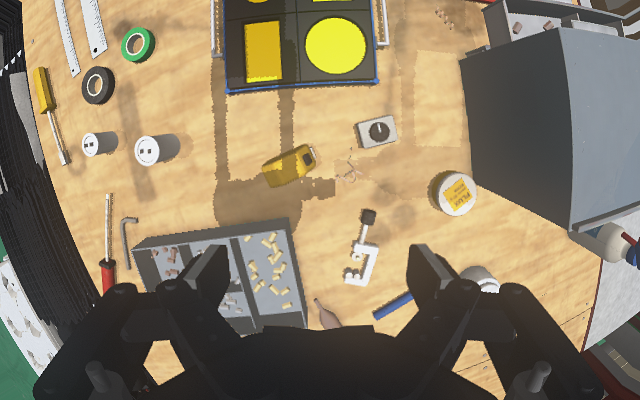

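The thermostat is at (376,131) and the tape measure at (289,165), both unobstructed. I'll enlarge that area to read their corners.

Run:
```python
import cv2
a=cv2.imread("pics/w2.png"); cv2.imwrite("pics/w2c.png",cv2.resize(a[100:200,250:410],None,fx=5,fy=5,interpolation=cv2.INTER_CUBIC))
```

```text
(no output)
```

View pics/w2c.png

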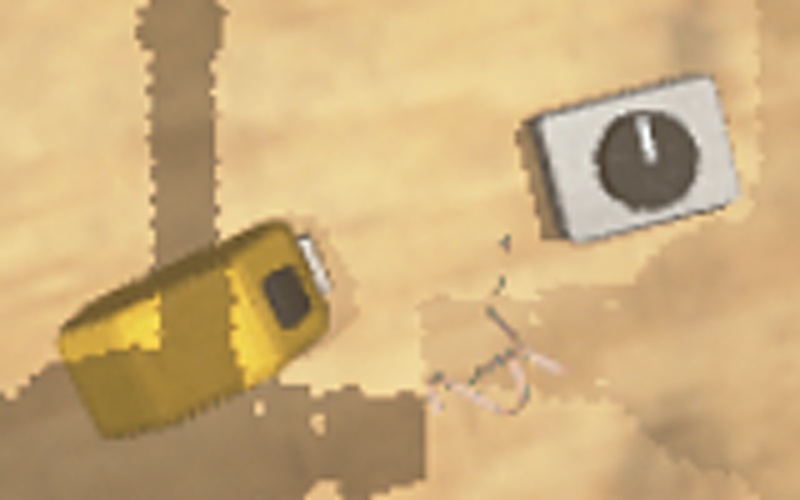

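Run:
```python
from h import *
p=cams.capture("wrist"); st=state()
f=lambda c,z:np.array([at(p,250+u/5,100+v/5,z,st)[:2] for u,v in c])*1000
def show(n,q):
    print(n,q.round(1).tolist(),"mean",q.mean(0).round(1))
    for i in range(len(q)):
        d=q[(i+1)%len(q)]-q[i]; print("  edge",np.hypot(*d).round(1),np.degrees(np.arctan2(d[1],d[0])).round(1))
show("thermo",f([(540,122),(710,75),(738,195),(572,242)],.026))
show("m top edge",f([(110,437),(240,388)],.061))
show("m bottom edge",f([(62,330),(285,220)],0))
show("m end top", f([(62,335),(110,437)],.061))
show("m btn", f([(288,297)],.045))
```

```text
thermo [[671.3, -56.3], [670.7, -8.6], [703.8, -9.3], [704.4, -56.4]] mean [687.5 -32.7]
  edge 47.7 90.8
  edge 33.1 -1.1
  edge 47.1 -89.3
  edge 33.0 179.8
m top edge [[714.6, -183.0], [712.0, -148.3]] mean [ 713.3 -165.7]
  edge 34.8 94.3
  edge 34.8 -85.7
m bottom edge [[691.4, -199.5], [679.8, -129.4]] mean [ 685.6 -164.5]
  edge 71.1 99.4
  edge 71.1 -80.6
m end top [[686.8, -186.6], [714.6, -183.0]] mean [ 700.7 -184.8]
  edge 28.1 7.2
  edge 28.1 -172.8
m btn [[695.6, -131.7]] mean [ 695.6 -131.7]
  edge 0.0 0.0
```

```bash
python3 -c "
from h import *
p=cams.capture('wrist');st=state()
for u,v in [(134,246),(290,218),(303,328),(370,212)]: print(at(p,u,v,.045,st).round(3))"
python3 -m jog '[0.4,-0.06,-0.15,-0.2,-1,0.4,-0.06,-0.15,-0.2,-1,0.4,-0.06,-0.15,-0.2,-1,0.4,-0.06,-0.15,-0.2,-1,0.4,-0.06,-0.15,-0.2,-1,0.4,-0.06,-0.15,-0.2,-1,0.4,-0.06,-0.15,-0.2,-1,0.4,-0.06,-0.15,-0.2,-1,0.4,-0.06,-0.15,-0.2,-1,0.4,0,0,-0.2,-1]' >/dev/null; python3 -m jog '[0.4,0,0,-0.3,-1,0.4,0,0,-0.3,-1,0.4,0,0,-0.3,-1,0.4,0,0,-0.3,-1,0.4,0,0,-0.3,-1,0.4,0,0,-0.3,-1,0.4,0,0,-0.3,-1,0.4,0,0,0,0,0.4,0,0,0,0]'; python3 look.py w3|head -12
```

```text
[ 0.742 -0.431  0.045]
[ 0.764 -0.176  0.045]
[ 0.943 -0.214  0.045]
[ 0.785 -0.072  0.045]
clock: 9.6
eef_pos: [0.6982, -0.1566, 0.1891]
ee_rot: [2.105, 2.332, 0.0]
force: [0.7, -0.1, 0.5]
finger_gap: 0.0594
grasp_force: 0.0
[ 0.6982 -0.1566  0.1891] [2.105 2.332 0.   ] [-0.32  0.51  1.23  0.    1.4  -0.42] [0.995 0.102 0.   ]
large_capacitor 0.41 239 297 [ 0.6144 -0.32   -0.    ]
small_capacitor 0.46 216 351 [ 0.5758 -0.4264  0.    ]
black_tape 0.62 158 335 [ 0.4815 -0.4185  0.    ]
green_tape 0.76 128 282 [ 0.4442 -0.3299  0.    ]
thermostat 0.85 320 63 [ 0.689  -0.0323  0.    ]
thermostat 0.52 176 158 [ 0.5345 -0.1485  0.    ]
tape_measure 0.8 316 181 [ 0.6977 -0.1596  0.    ]
capacitor_insert 0.96 115 139 [ 0.4457 -0.1291  0.003 ]
tape_insert 0.6 203 77 [ 0.5635 -0.055   0.003 ]
thermostat_insert 0.81 134 62 [ 0.4685 -0.0353  0.003 ]
measure_insert 0.71 179 156 [ 0.5389 -0.145   0.003 ]
```

View pics/w3.png

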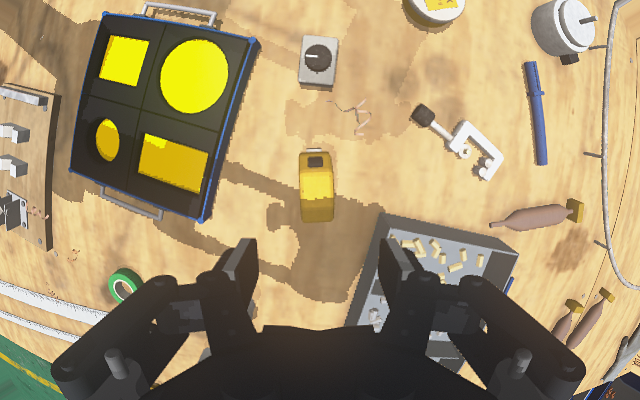

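The tape measure is at column 316, dead ahead and lined up with the jaws, and the parts box corner (385,213) is clear. I'll go down, grip and lift.

```bash
python3 -m jog '[0.15,0,-0.08,-0.9,0,0.15,0,0,-0.9,0,0.15,0,0,-0.9,0,0.15,0,0,-0.9,0,0.15,0,0,-0.9,0,0.15,0,0,-0.9,0,0.15,0,0,-0.9,0,0.15,0,0,0,0,-1,0,0,0,0,-1,0,0,0,0]'; python3 -m jog '[-1,0,0,0,0,-1,0,0,0,0,-1,0,0,0,0,-1,0,0,0.4,0,-1,0,0,1,0,-1,0,0,1,0,-1,0,0,1,0,-1,0,0,1,0]'
```

```text
clock: 11.4
eef_pos: [0.6986, -0.1587, 0.0324]
ee_rot: [2.105, 2.33, 0.001]
force: [0.5, -0.9, -0.1]
finger_gap: 0.0315
grasp_force: 59.6
clock: 12.4
eef_pos: [0.6974, -0.1583, 0.1417]
ee_rot: [-2.105, -2.33, 0.001]
force: [-0.2, -0.3, -3.5]
finger_gap: 0.0316
grasp_force: 59.4
```

```bash
python3 -m jog '[-1,-0.35,0.025,0,1,-1,-0.35,0.025,0,1,-1,-0.35,0.025,0,1,-1,-0.35,0.025,0,1,-1,-0.35,0.025,0,1,-1,-0.35,0.025,0,1,-1,-0.35,0.025,0,1,-1,-0.35,0.025,0,1,-1,-0.35,0.025,0,1,-1,-0.35,0.025,0,1]' >/dev/null; python3 -m jog '[-1,-0.35,0.025,0,1,-1,-0.35,0.025,0,1,-1,-0.35,0.025,0,1,-1,-0.35,0.025,0,1,-1,-0.35,0.025,0,1,-1,-0.35,0.025,0,1,-1,-0.35,0.025,0,1,-1,-0.35,0.025,0,0.7,-1,0,0,0,0,-1,0,0,0,0]'; python3 look.py w4
```

```text
clock: 14.9
eef_pos: [0.5408, -0.1473, 0.1414]
ee_rot: [0.368, 3.12, 0.0]
force: [0.2, 0.0, -2.1]
finger_gap: 0.0313
grasp_force: 59.4
[ 0.5408 -0.1473  0.1414] [0.368 3.12  0.   ] [-0.39  0.32  1.68  0.    1.14 -1.73] [0.232 0.973 0.   ]
large_capacitor 0.5 181 285 [ 0.6146 -0.324   0.    ]
small_capacitor 0.84 101 262 [ 0.5687 -0.4302  0.    ]
black_tape 0.78 81 188 [ 0.4738 -0.4173  0.    ]
green_tape 0.95 125 139 [ 0.4422 -0.3301  0.    ]
green_tape 0.53 415 86 [ 0.4674 -0.0363  0.    ]
thermostat 0.75 445 287 [ 0.6858 -0.0335  0.    ]
tape_measure 0.75 318 227 [ 0.5797 -0.156   0.    ]
capacitor_insert 0.69 313 86 [ 0.4489 -0.1289  0.003 ]
tape_insert 0.93 413 183 [ 0.5576 -0.0572  0.003 ]
thermostat_insert 0.72 416 86 [ 0.4673 -0.0359  0.003 ]
yellow [425.  84.] 3904 rect at z=.022 mm [466.8 -32.5] [51.  66.3] 76.8
yellow [329.  84.] 1025 rect at z=.022 mm [ 452.5 -115.7] [21.4 46.8] 64.8
yellow [328. 159.] 904 rect at z=.022 mm [ 514.7 -133.9] [28.8 31.1] 74.7
yellow [422. 191.] 5442 rect at z=.022 mm [561.9 -53.6] [78.7 79.8] 79.5
```

View pics/w4.png

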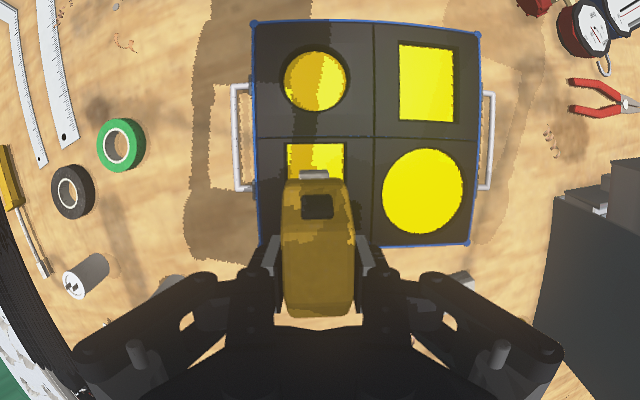

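The tape measure sits square over its pocket (pocket columns 287–345, measure 283–352, with the measure nearer the camera). I'll lower it, check the force and release.

```bash
python3 -m jog '[-1,-0.04,-0.02,-0.8,0,-1,0,0,-0.8,0,-1,0,0,-0.8,0,-1,0,0,-0.5,0,-1,0,0,-0.3,0,-1,0,0,-0.2,0,-1,0,0,0,0,-1,0,0,0,0]'
```

```text
clock: 16.45
eef_pos: [0.5399, -0.148, 0.0568]
ee_rot: [0.366, 3.119, -0.0]
force: [0.4, 0.7, -2.4]
finger_gap: 0.0311
grasp_force: 59.4
```

```bash
python3 -m jog '[-1,0,0,-0.05,0,-1,0,0,-0.05,0,-1,0,0,-0.05,0,-1,0,0,0,0]'
```

```text
clock: 16.95
eef_pos: [0.5396, -0.1479, 0.0533]
ee_rot: [0.367, 3.12, -0.0]
force: [-0.6, -0.4, 4.9]
finger_gap: 0.031
grasp_force: 60.0
```

```bash
python3 -m jog '[0.15,0,0,0,0,0.15,0,0,0,0,0.15,0,0,0,0,0.15,0,0,0.5,0,0.15,0,0,1,0,0.15,0,0,1,0,0.15,0,0,1,0,0.15,0,0,1,0,0.15,0,0,1,0,0.15,0,0,0.5,0]'; python3 -m jog '[0.4,0.31,0.24,0,-1,0.4,0.31,0.24,0,-1,0.4,0.31,0.24,0,-1,0.4,0.31,0.24,0,-1,0.4,0.31,0.24,0,-1,0.4,0.31,0.24,0,-1,0.4,0.31,0.24,0,-1,0.4,0.31,0.24,0,-1,0.4,0.31,0.24,0,-1,0.4,0.31,0.24,0,-1]'>/dev/null; python3 -m jog '[0.4,0.31,0.24,0,-1,0.4,0.31,0.24,0,-1,0.4,0.31,0.24,0,-1,0.4,0.31,0.24,0,-1,0.4,0.31,0.24,0,-1,0.4,0.31,0.24,0,-1,0.4,0.31,0.24,0,-1,0.4,0.31,0.24,0,-1,0.4,0.31,0.24,0,-1,0.4,0,0,0,0]'; python3 look.py w5
```

```text
clock: 18.2
eef_pos: [0.5402, -0.1481, 0.2048]
ee_rot: [0.366, 3.117, -0.001]
force: [0.3, 0.4, 0.8]
finger_gap: 0.0492
grasp_force: 0.0
clock: 20.7
eef_pos: [0.6868, -0.0334, 0.2021]
ee_rot: [-2.208, -2.234, 0.001]
force: [-0.8, -0.2, -0.1]
finger_gap: 0.0597
grasp_force: 0.0
[ 0.6868 -0.0334  0.2021] [-2.208e+00 -2.234e+00  1.000e-03] [-0.15  0.46  1.29  0.    1.39 -0.16] [ 1.     0.012 -0.001]
small_capacitor 0.21 318 175 [ 0.688  -0.0321  0.    ]
green_tape 0.76 171 357 [ 0.4485 -0.3346  0.    ]
thermostat 0.65 318 177 [ 0.6883 -0.0353  0.    ]
tape_measure 0.78 198 269 [ 0.531  -0.1587  0.    ]
tape_measure 0.64 139 245 [ 0.4432 -0.1283  0.    ]
capacitor_insert 0.57 139 246 [ 0.445  -0.1283  0.003 ]
tape_insert 0.86 210 193 [ 0.5606 -0.0536  0.003 ]
thermostat_insert 0.56 142 178 [ 0.4665 -0.0353  0.003 ]
thermostat_insert 0.36 140 247 [ 0.4467 -0.1299  0.003 ]
measure_insert 0.69 202 261 [ 0.5401 -0.1444  0.003 ]
yellow [427.  98.] 680 rect at z=.022 mm [804.7  60.6] [36.  36.3] 22.5
yellow [133. 175.] 1164 rect at z=.022 mm [464.7 -28.8] [39.8 62.3] 78.4
yellow [204. 199.] 2590 rect at z=.022 mm [556.9 -57.3] [79.1 77.6] 90.0
yellow [136. 261.] 155 rect at z=.022 mm [ 447.  -141.4] [13.6 36.3] 84.1
```

View pics/w5.png

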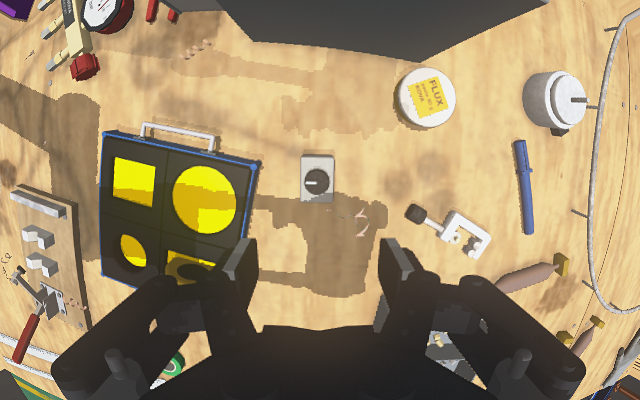

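```bash
python3 -c "
from h import *
p=cams.capture('scene')
for u,v,z in [(330,158,0),(374,125,0),(288,128,0),(322,95,.235),(373,90,.235),(286,67,.235)]: print(u,v,at(p,u,v,z).round(3))
p=cams.capture('wrist');st=state()
for u,v in [(240,35),(415,62),(548,4)]: print(u,v,at(p,u,v,0,st).round(3),at(p,u,v,.235,st).round(3))"
```

```text
330 158 [ 0.642  0.14  -0.   ]
374 125 [0.916 0.209 0.   ]
288 128 [0.641 0.389 0.   ]
322 95 [0.622 0.166 0.235]
373 90 [0.775 0.094 0.235]
286 67 [0.65  0.403 0.235]
240 35 [ 0.598  0.13  -0.   ] [0.659 0.063 0.235]
415 62 [0.796 0.101 0.   ] [0.722 0.054 0.235]
548 4 [1.005 0.223 0.   ] [0.788 0.092 0.235]
```

The thermostat is centred at (318,178), square to the jaws, and the cabinet front is at y≈0.10, so it is clear. I'll go down and grip it.

```bash
python3 -m jog '[0.2,0.04,-0.04,-1,0,0.2,0,0,-1,0,0.2,0,0,-1,0,0.2,0,0,-1,0,0.2,0,0,-1,0,0.2,0,0,-1,0,0.2,0,0,-1,0,0.2,0,0,-0.6,0,0.2,0,0,0,0]'; python3 -m jog '[-1,0,0,0,0,-1,0,0,0,0,-1,0,0,0,0,-1,0,0,0,0,-1,0,0,0.4,0,-1,0,0,1,0,-1,0,0,1,0,-1,0,0,1,0,-1,0,0,1,0]'
```

```text
clock: 22.48
eef_pos: [0.6869, -0.0347, 0.0114]
ee_rot: [-2.208, -2.232, 0.002]
force: [0.6, -0.1, 0.3]
finger_gap: 0.0508
grasp_force: 0.0
clock: 23.6
eef_pos: [0.6872, -0.0347, 0.1233]
ee_rot: [-2.209, -2.232, 0.001]
force: [-0.1, -0.1, -1.6]
finger_gap: 0.0344
grasp_force: 62.6
```

```bash
python3 -m jog '[-1,-0.44,0.004,0,0.955,-1,-0.44,0.004,0,0.955,-1,-0.44,0.004,0,0.955,-1,-0.44,0.004,0,0.955,-1,-0.44,0.004,0,0.955,-1,-0.44,0.004,0,0.955,-1,-0.44,0.004,0,0.955,-1,-0.44,0.004,0,0.955,-1,-0.44,0.004,0,0.955,-1,-0.44,0.004,0,0.955]'>/dev/null; python3 -m jog '[-1,-0.44,0.004,0,0.955,-1,-0.44,0.004,0,0.955,-1,-0.44,0.004,0,0.955,-1,-0.44,0.004,0,0.955,-1,-0.44,0.004,0,0.955,-1,-0.44,0.004,0,0.955,-1,-0.44,0.004,0,0.955,-1,-0.44,0.004,0,0.955,-1,-0.44,0.004,0,0.955,-1,-0.44,0.004,0,0.955]'>/dev/null;python3 -m jog '[-1,0,0,0,0,-1,0,0,0,0]'; python3 look.py w6
```

```text
clock: 26.35
eef_pos: [0.4683, -0.0329, 0.1228]
ee_rot: [0.357, 3.12, 0.0]
force: [-0.3, -0.2, -0.5]
finger_gap: 0.0341
grasp_force: 62.7
[ 0.4683 -0.0329  0.1228] [0.357 3.12  0.   ] [-0.22  0.21  1.89  0.    1.04 -1.56] [0.226 0.974 0.   ]
small_capacitor 0.97 66 318 [ 0.5666 -0.4295  0.    ]
black_tape 0.92 42 262 [ 0.4765 -0.419   0.    ]
green_tape 0.94 65 230 [ 0.4439 -0.3395  0.    ]
thermostat 0.85 318 237 [ 0.5102 -0.0422  0.    ]
tape_measure 0.73 217 291 [ 0.5473 -0.1583  0.    ]
capacitor_insert 0.57 212 192 [ 0.4457 -0.1256  0.003 ]
tape_insert 0.84 316 284 [ 0.5574 -0.0546  0.003 ]
tape_insert 0.39 218 290 [ 0.545  -0.1547  0.003 ]
thermostat_insert 0.75 314 187 [ 0.4632 -0.0348  0.003 ]
measure_insert 0.67 220 281 [ 0.5354 -0.1484  0.003 ]
measure_insert 0.32 67 318 [ 0.5642 -0.4211  0.003 ]
yellow [327. 172.] 1332 rect at z=.022 mm [450.3 -25.1] [41.6 27.7] 77.0
yellow [207. 184.] 955 rect at z=.022 mm [ 434.2 -119.3] [34.6 29.2] 84.0
yellow [217. 206.] 212 rect at z=.022 mm [ 453.1 -120.8] [29.2 14.1] 68.1
yellow [317. 312.] 2234 rect at z=.022 mm [574.5 -58. ] [76.9 49.3] 78.8
```

View pics/w6.png

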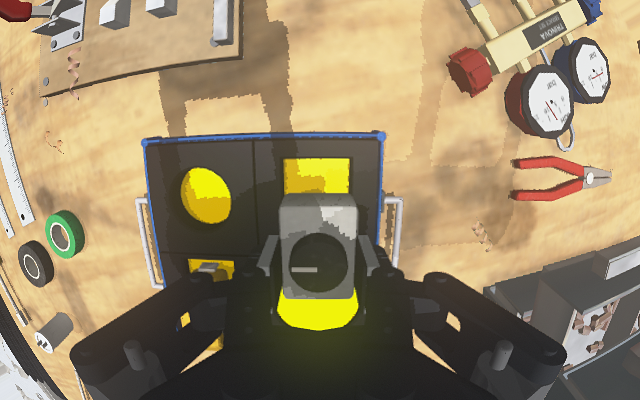

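The thermostat is in line over its pocket (pocket columns 284–350, box 279–357 and closer). I'll lower it.

```bash
python3 -m jog '[-1,-0.04,0,-1,0,-1,0,0,-1,0,-1,0,0,-0.8,0,-1,0,0,-0.4,0,-1,0,0,-0.2,0,-1,0,0,-0.1,0,-1,0,0,0,0]';  python3 -m jog '[-1,0,0,-0.06,0,-1,0,0,0,0,-1,0,0,0,0]'
```

```text
clock: 27.78
eef_pos: [0.4669, -0.0328, 0.0367]
ee_rot: [0.355, 3.121, -0.0]
force: [-3.4, -0.2, 10.2]
finger_gap: 0.0345
grasp_force: 63.8
clock: 28.15
eef_pos: [0.4669, -0.0329, 0.0367]
ee_rot: [0.355, 3.12, -0.0]
force: [-7.1, -0.1, 21.8]
finger_gap: 0.0343
grasp_force: 65.4
```

```bash
python3 -m jog '[-1,0,0,0.08,0,0.1,0,0,0,0,0.1,0,0,0,0,0.1,0,0,0,0,0.1,0,0,0.6,0,0.1,0,0,1,0,0.1,0,0,1,0,0.1,0,0,1,0,0.1,0,0,1,0,0.1,0,0,1,0]'; python3 -m jog '[0.4,0.4,0,0,0,0.4,0.8,0,0,0,0.4,0.8,0,0,0,0.4,0,0,0,0,0.4,0,0,0,0]'; python3 look.py w7
```

```text
clock: 29.4
eef_pos: [0.4665, -0.0328, 0.1761]
ee_rot: [-0.356, -3.121, -0.0]
force: [-0.5, 0.4, -0.6]
finger_gap: 0.047
grasp_force: 0.0
clock: 30.02
eef_pos: [0.5156, -0.0326, 0.1744]
ee_rot: [-0.355, -3.118, -0.0]
force: [0.1, -0.1, 0.7]
finger_gap: 0.0597
grasp_force: 0.0
[ 0.5156 -0.0326  0.1744] [-0.355 -3.118 -0.   ] [-0.2   0.23  1.72 -0.    1.2  -1.54] [ 0.225  0.974 -0.   ]
large_capacitor 0.83 127 297 [ 0.614  -0.3301  0.    ]
small_capacitor 0.89 73 274 [ 0.5665 -0.4259  0.    ]
small_capacitor 0.29 80 184 [ 0.4451 -0.3347  0.    ]
black_tape 0.82 51 216 [ 0.4724 -0.4219  0.    ]
green_tape 0.78 81 180 [ 0.4407 -0.3309  0.    ]
thermostat 0.97 309 135 [ 0.4676 -0.0303  0.    ]
tape_measure 0.65 217 229 [ 0.5432 -0.1555  0.    ]
tape_measure 0.19 216 140 [ 0.4482 -0.1269  0.    ]
capacitor_insert 0.8 214 138 [ 0.4457 -0.1275  0.003 ]
tape_insert 0.72 307 223 [ 0.5575 -0.0543  0.003 ]
tape_insert 0.71 55 216 [ 0.4739 -0.408   0.003 ]
measure_insert 0.96 219 222 [ 0.5356 -0.1489  0.003 ]
yellow [319. 134.] 798 rect at z=.022 mm [467.7 -29. ] [41.4 64.7] 77.3
yellow [213. 139.] 1544 rect at z=.022 mm [ 446.5 -123.5] [41.5 50.5] 63.4
yellow [313. 233.] 2774 rect at z=.022 mm [561.5 -50.2] [78.4 66.7] 15.8
```

View pics/w7.png

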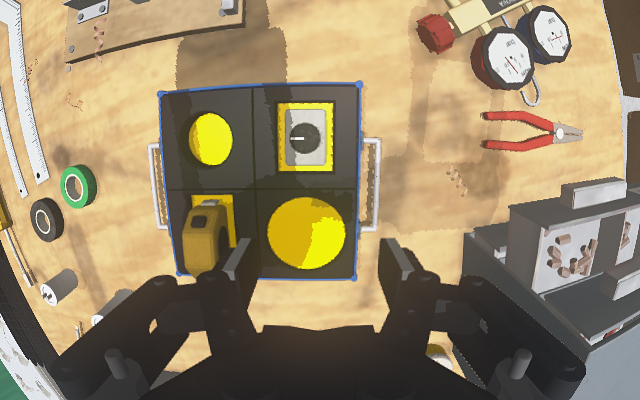

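The thermostat stands in its pocket at (307,137) with yellow floor showing all round, and the measure stands in its own at (210,235). Next is the black tape.

```bash
python3 -m jog '[1,-0.1,-0.97,0,-1,1,-0.1,-0.97,0,-1,1,-0.1,-0.97,0,-1,1,-0.1,-0.97,0,-1,1,-0.1,-0.97,0,-1,1,-0.1,-0.97,0,0,1,-0.1,-0.97,0,0,1,-0.1,-0.97,0,0]'>/dev/null; python3 -m jog '[1,-0.1,-0.97,0,0,1,-0.1,-0.97,0,0,1,-0.1,-0.97,0,0,1,-0.1,-0.97,0,0,1,-0.1,-0.97,0,0,1,-0.1,-0.97,0,0,1,-0.1,-0.97,0,0,1,-0.1,-0.97,0,0,1,0,0,0,0,1,0,0,0,0]'; python3 look.py w8
```

```text
clock: 32.83
eef_pos: [0.4766, -0.4204, 0.1754]
ee_rot: [-0.893, -3.012, -0.002]
force: [-0.2, 0.5, 0.7]
finger_gap: 0.0848
grasp_force: 0.0
[ 0.4766 -0.4204  0.1754] [-8.930e-01 -3.012e+00 -2.000e-03] [-0.83  0.4   1.46  0.    1.29 -1.83] [0.545 0.839 0.001]
large_capacitor 0.73 450 233 [ 0.6133 -0.3227  0.    ]
small_capacitor 0.66 350 255 [ 0.5692 -0.4352  0.    ]
black_tape 0.9 310 181 [ 0.4733 -0.4265  0.    ]
black_tape 0.33 573 20 [ 0.4724 -0.0058  0.    ]
thermostat 0.78 573 20 [ 0.4727 -0.0067  0.    ]
tape_measure 0.63 547 108 [ 0.552  -0.1281  0.    ]
thermostat_insert 0.9 559 20 [ 0.463  -0.0401  0.003 ]
measure_insert 0.73 537 104 [ 0.5376 -0.1451  0.003 ]
measure_insert 0.6 447 235 [ 0.6118 -0.3277  0.003 ]
yellow [520.  27.] 685 rect at z=.022 mm [ 445.5 -130.5] [43.2 37.4] 32.2
yellow [595.  90.] 1368 rect at z=.022 mm [562.5 -44.9] [78.4 67.1] 3.1
yellow [538.  75.] 180 rect at z=.022 mm [ 504. -138.] [40.7 13.1] 80.8
```

View pics/w8.png

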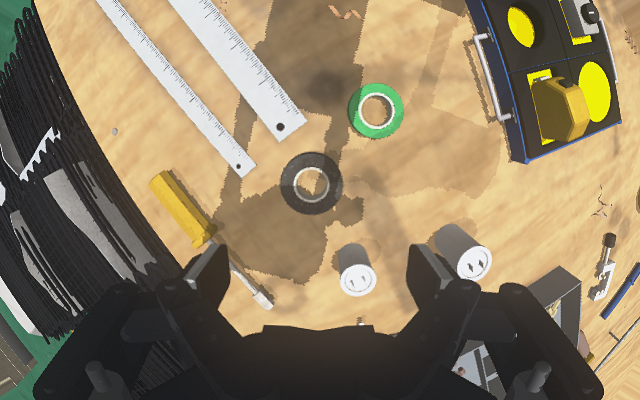

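The black roll is centred at (311,183), with the green roll (376,111) and small capacitor (356,270) clear of the finger line. I'll fit its centre.

```bash
python3 -c "
from h import *
p=cams.capture('wrist');st=state()
print(at(p,311.5,182.5,.012,st).round(4))
m=cv2.inRange(cv2.cvtColor(p['frame'],cv2.COLOR_RGB2HSV),(0,0,0),(179,90,85))[140:225,270:353]
n,l,s,c=cv2.connectedComponentsWithStats(m);i=1+s[1:,4].argmax();print(s[i],c[i])
u=270+s[i,0]+s[i,2]/2;v=140+s[i,1]+s[i,3]/2;print(u,v,at(p,u,v,.012,st).round(4))"
```

```text
[ 0.4733 -0.4257  0.012 ]
[  11   12   61   62 1165] [45.472103   49.65407725]
311.5 183.0 [ 0.4738 -0.426   0.012 ]
```

```bash
python3 -m jog '[1,-0.12,-0.22,-1,0,1,0,0,-1,0,1,0,0,-1,0,1,0,0,-1,0,1,0,0,-1,0,1,0,0,-1,0,1,0,0,-0.7,0,1,0,0,-0.2,0,1,0,0,0,0]'; python3 -m jog '[-1,0,0,0,0,-1,0,0,0,0,-1,0,0,0,0]'
```

```text
clock: 34.55
eef_pos: [0.4739, -0.4265, 0.0032]
ee_rot: [0.892, 3.012, -0.0]
force: [-0.2, 0.8, 0.4]
finger_gap: 0.0855
grasp_force: 0.0
clock: 34.92
eef_pos: [0.4745, -0.4271, 0.0048]
ee_rot: [0.892, 3.01, -0.002]
force: [0.0, 1.3, 6.2]
finger_gap: 0.0594
grasp_force: 64.7
```

```bash
python3 -m jog '[-1,0,0,0.3,0,-1,0,0,1,0,-1,0,0,1,0,-1,0,0,1,0,-1,0,0,1,0,-1,0,0,1,0,-1,0,0,0.5,0]'; python3 -m jog '[-1,0.23,0.99,0,0,-1,0.23,0.99,0,0,-1,0.23,0.99,0,0,-1,0.23,0.99,0,0,-1,0.23,0.99,0,0,-1,0.23,0.99,0,0,-1,0.23,0.99,0,0,-1,0.23,0.99,0,0,-1,0.23,0.99,0,0,-1,0.23,0.99,0,0]' >/dev/null; python3 -m jog '[-1,0.23,0.99,0,0,-1,0.23,0.99,0,0,-1,0.23,0.99,0,0,-1,0.23,0.99,0,0,-1,0.23,0.99,0,0,-1,0,0,0,0,-1,0,0,0,0]'; python3 look.py w9
```

```text
clock: 35.8
eef_pos: [0.4741, -0.4268, 0.1499]
ee_rot: [0.892, 3.01, -0.002]
force: [-0.5, -0.0, -1.2]
finger_gap: 0.0593
grasp_force: 64.6
clock: 37.92
eef_pos: [0.5594, -0.0545, 0.1477]
ee_rot: [-0.89, -3.012, 0.001]
force: [0.1, 0.0, -0.5]
finger_gap: 0.0594
grasp_force: 64.6
[ 0.5594 -0.0545  0.1477] [-8.900e-01 -3.012e+00  1.000e-03] [-0.22  0.32  1.66 -0.    1.16 -1.22] [ 0.544  0.839 -0.001]
green_tape 0.58 84 231 [ 0.4463 -0.3306  0.    ]
green_tape 0.55 229 218 [ 0.5387 -0.1478  0.    ]
thermostat 0.69 279 90 [ 0.4638 -0.0345  0.    ]
tape_measure 0.85 222 225 [ 0.541  -0.1591  0.    ]
capacitor_insert 0.78 190 133 [ 0.447  -0.1289  0.003 ]
capacitor_insert 0.42 226 220 [ 0.538  -0.1503  0.003 ]
tape_insert 0.63 318 185 [ 0.5587 -0.0528  0.003 ]
measure_insert 0.65 227 217 [ 0.5359 -0.1477  0.003 ]
measure_insert 0.62 191 134 [ 0.448  -0.1293  0.003 ]
yellow [290.  99.] 1241 rect at z=.022 mm [466.6 -33.2] [51.1 65.9] 77.0
yellow [187. 133.] 1682 rect at z=.022 mm [ 447.8 -125.2] [41.5 49.8] 37.6
yellow [319. 172.] 2504 rect at z=.022 mm [547.2 -45.9] [79.  44.4] 56.4
yellow [214. 192.] 515 rect at z=.022 mm [ 510.3 -142. ] [41.7 25.5] 76.5
yellow [198. 237.] 298 rect at z=.022 mm [ 535.3 -178.3] [24.5 19.9] 75.5
yellow [ 12. 288.] 172 rect at z=.022 mm [ 417.8 -564.7] [24.8 80.9] 86.8
```

View pics/w9.png

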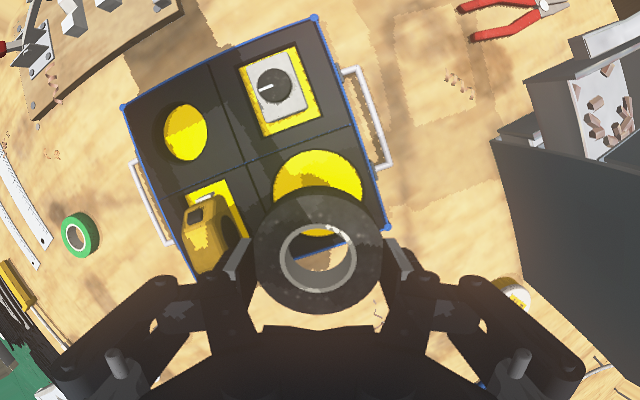

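The roll is centred over its pocket (pocket columns 273–362, roll centre at column 318). I'll lower it in steps.

```bash
python3 -m jog '[-1,0.05,-0.01,-1,0,-1,0,0,-1,0,-1,0,0,-1,0,-1,0,0,-1,0,-1,0,0,-0.4,0,-1,0,0,-0.1,0,-1,0,0,0,0]'; python3 -m jog '[-1,0,0,-0.08,0,-1,0,0,-0.08,0,-1,0,0,0,0]'
```

```text
clock: 39.35
eef_pos: [0.5619, -0.0555, 0.0362]
ee_rot: [0.892, 3.011, 0.0]
force: [-0.6, 0.6, -0.4]
finger_gap: 0.0594
grasp_force: 64.6
clock: 39.72
eef_pos: [0.5612, -0.0553, 0.0317]
ee_rot: [0.892, 3.012, 0.0]
force: [-0.5, 0.1, -1.1]
finger_gap: 0.0592
grasp_force: 64.6
```

```bash
python3 -m jog '[-1,0,0,-0.08,0,-1,0,0,0,0]'; python3 -m jog '[0.8,0,0,0,0,0.8,0,0,0,0,0.8,0,0,0,0,0.8,0,0,0.4,0,0.8,0,0,1,0,0.8,0,0,1,0,0.8,0,0,1,0,0.8,0,0,1,0,0.8,0,0,1,0,0.8,0,0,0.4,0]'; python3 look.py w10|grep -E "^\[|tape|cap"
```

```text
clock: 39.98
eef_pos: [0.5615, -0.0554, 0.0308]
ee_rot: [0.892, 3.011, 0.0]
force: [-1.4, 1.0, 8.0]
finger_gap: 0.0591
grasp_force: 65.4
clock: 41.22
eef_pos: [0.5621, -0.0555, 0.1767]
ee_rot: [0.891, 3.009, 0.0]
force: [-0.5, -0.1, -0.1]
finger_gap: 0.0768
grasp_force: 0.0
[ 0.5621 -0.0555  0.1767] [0.891 3.009 0.   ] [-0.22  0.29  1.62  0.    1.23 -1.22] [0.545 0.839 0.001]
large_capacitor 0.44 94 225 [ 0.4468 -0.3378  0.    ]
small_capacitor 0.66 233 212 [ 0.542  -0.1539  0.    ]
black_tape 0.76 322 184 [ 0.5692 -0.0534  0.    ]
green_tape 0.58 96 223 [ 0.4477 -0.3323  0.    ]
tape_measure 0.79 230 211 [ 0.5393 -0.1551  0.    ]
capacitor_insert 0.92 200 132 [ 0.4494 -0.1309  0.003 ]
```

View pics/w10.png

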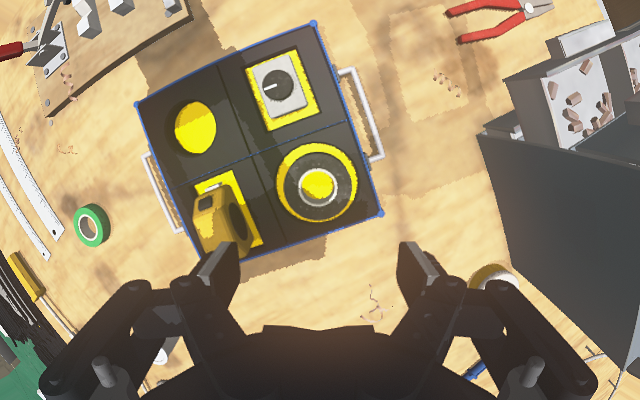

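The black roll is down in its pocket at (318,183) with a yellow ring all round. Last is the large capacitor, near (0.614, -0.323).

```bash
python3 -m jog '[0.8,0.19,-0.97,0,0,0.8,0.19,-0.97,0,0,0.8,0.19,-0.97,0,0,0.8,0.19,-0.97,0,0,0.8,0.19,-0.97,0,0,0.8,0.19,-0.97,0,0,0.8,0.19,-0.97,0,0,0.8,0.19,-0.97,0,0,0.8,0.19,-0.97,0,0,0.8,0.19,-0.97,0,0]' >/dev/null; python3 -m jog '[0.8,0.19,-0.97,0,0,0.8,0,0,0,0,0.8,0,0,0,0]'; python3 look.py w11|grep -E "^\[|tape|cap"
```

```text
clock: 43.4
eef_pos: [0.6133, -0.3216, 0.1743]
ee_rot: [-0.892, -3.011, -0.002]
force: [-0.8, -0.5, 0.7]
finger_gap: 0.0771
grasp_force: 0.0
[ 0.6133 -0.3216  0.1743] [-8.920e-01 -3.011e+00 -2.000e-03] [-0.58  0.48  1.32  0.    1.34 -1.58] [0.545 0.839 0.001]
large_capacitor 0.59 314 183 [ 0.6143 -0.3255  0.    ]
small_capacitor 0.97 211 201 [ 0.5677 -0.4321  0.    ]
black_tape 0.74 504 15 [ 0.5632 -0.0294  0.    ]
green_tape 0.98 219 53 [ 0.4429 -0.3323  0.    ]
tape_measure 0.86 424 32 [ 0.5387 -0.1386  0.    ]
tape_insert 0.64 492 21 [ 0.5626 -0.0533  0.003 ]
```

View pics/w11.png

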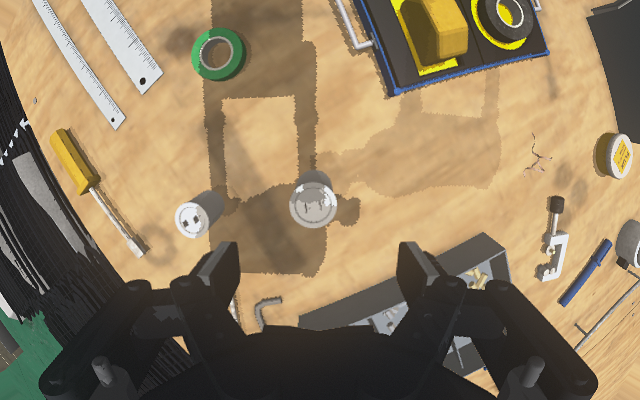

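The larger can is at (313,205), top about 47 px across. The smaller is at (192,218), about 35 px across and shorter, and the first crop showed the same, so I take (313,205). I'll check its top centre.

```bash
python3 -c "
from h import *
p=cams.capture('wrist');st=state()
print(at(p,313.5,205,.072,st).round(4))
a,b=at(p,290,205,.072,st),at(p,337,205,.072,st);print(np.linalg.norm(a-b))
a,b=at(p,175,218,.058,st),at(p,210,218,.058,st);print(np.linalg.norm(a-b))"
```

```text
[ 0.6167 -0.3279  0.072 ]
0.03875807646394906
0.03667672580026071
```

```bash
python3 -m jog '[0.8,0.09,-0.2,-0.5,0,0.8,0,0,-1,0,0.8,0,0,-1,0,0.8,0,0,-1,0,0.8,0,0,-1,0,0.8,0,0,-0.8,0,0.8,0,0,-0.4,0,0.8,0,0,0,0,-1,0,0,0,0,-1,0,0,0,0]'; python3 -m jog '[-1,0,0,0,0,-1,0,0,0,0,-1,0,0,0,0,-1,0,0,0.4,0,-1,0,0,1,0,-1,0,0,1,0,-1,0,0,1,0,-1,0,0,1,0,-1,0,0,0,0]'
```

```text
clock: 45.25
eef_pos: [0.6163, -0.3275, 0.0332]
ee_rot: [0.892, 3.01, -0.001]
force: [0.1, -0.1, 0.3]
finger_gap: 0.0417
grasp_force: 0.0
clock: 46.38
eef_pos: [0.6168, -0.3277, 0.1443]
ee_rot: [0.891, 3.008, -0.002]
force: [0.0, -0.3, -0.5]
finger_gap: 0.0382
grasp_force: 60.2
```

```bash
python3 -m jog '[-1,-0.685,0.803,0,0,-1,-0.685,0.803,0,0,-1,-0.685,0.803,0,0,-1,-0.685,0.803,0,0,-1,-0.685,0.803,0,0,-1,-0.685,0.803,0,0,-1,-0.685,0.803,0,0,-1,-0.685,0.803,0,0,-1,-0.685,0.803,0,0,-1,-0.685,0.803,0,0]'>/dev/null; python3 -m jog '[-1,0,0,0,0,-1,0,0,0,0]'; python3 look.py w12 | grep -E "^\[|cap|green|yellow"
```

```text
clock: 47.88
eef_pos: [0.4448, -0.1267, 0.1417]
ee_rot: [0.892, 3.012, -0.0]
force: [0.1, 0.3, -1.5]
finger_gap: 0.0383
grasp_force: 60.3
[ 0.4448 -0.1267  0.1417] [ 0.892  3.012 -0.   ] [-0.43  0.18  1.88 -0.    1.08 -1.42] [ 0.545  0.839 -0.   ]
large_capacitor 0.6 318 225 [ 0.477 -0.147  0.   ]
small_capacitor 0.35 184 374 [ 0.5671 -0.4295  0.    ]
green_tape 0.6 168 284 [ 0.4458 -0.3329  0.    ]
capacitor_insert 0.91 317 188 [ 0.445  -0.1272  0.003 ]
yellow [405. 151.] 920 rect at z=.022 mm [467.8 -33.3] [51.5 65.8] 76.7
yellow [320. 184.] 1504 rect at z=.022 mm [ 440.  -120.9] [46.3 35.3] 52.4
yellow [434. 239.] 845 rect at z=.022 mm [551.2 -56.1] [52.2 80.2] 4.7
yellow [448. 256.] 303 rect at z=.022 mm [569.3 -52.9] [20.6 22.1] 54.4
yellow [359. 319.] 179 rect at z=.022 mm [ 583.3 -164.8] [16.6 25.5] 16.0
yellow [564. 332.] 168 rect at z=.022 mm [817.8  66. ] [35.7 35.2] 22.6
```

Insert found at (0.445, -0.127), in agreement; lowering.

```bash
python3 -m jog '[-1,0.02,-0.01,-0.8,0,-1,0,0,-0.8,0,-1,0,0,-0.8,0,-1,0,0,-0.8,0,-1,0,0,-0.4,0,-1,0,0,-0.15,0,-1,0,0,0,0]'; python3 -m jog '[-1,0,0,-0.06,0,-1,0,0,0,0]'
```

```text
clock: 49.3
eef_pos: [0.4453, -0.1267, 0.0486]
ee_rot: [0.892, 3.012, 0.0]
force: [1.1, 0.4, -0.3]
finger_gap: 0.0381
grasp_force: 60.3
clock: 49.55
eef_pos: [0.4452, -0.1267, 0.0472]
ee_rot: [0.892, 3.011, -0.0]
force: [-0.9, -0.4, -0.9]
finger_gap: 0.0379
grasp_force: 60.3
```

```bash
python3 -m jog '[-1,0,0,-0.06,0,-1,0,0,-0.06,0,-1,0,0,0,0]'; python3 -m jog '[0.3,0,0,0,0,0.3,0,0,0,0,0.3,0,0,0,0,0.3,0,0,0.4,0,0.3,0,0,1,0,0.3,0,0,1,0,0.3,0,0,1,0,0.3,0,0,1,0,0.3,0,0,1,0,0.3,0,0,1,0]'; python3 -m jog '[0.3,1,0,0,0,0.3,1,0,0,0,0.3,1,0,0,0,0.3,1,0,0,0,0.3,0,0,0,0,0.3,0,0,0,0]'; python3 look.py w13 ; python3 -c "
from h import *
for c in ['scene','side']:
    p=cams.capture(c); save(p,c+'2.png')
    for n in NAMES[:6]:
        for d in nets.landmark_of(n,p)[:1]:
            u,v=d['location'][0]*640,d['location'][1]*400
            z=dict(large_capacitor=.011,black_tape=.026,thermostat=.023,tape_measure=.021).get(n,0)
            print(c,n,round(d['confidence'],2),int(u),int(v),at(p,u,v,z).round(3))"
```

```text
clock: 49.92
eef_pos: [0.4451, -0.1266, 0.0443]
ee_rot: [0.892, 3.012, 0.0]
force: [-0.7, 0.5, 3.7]
finger_gap: 0.0384
grasp_force: 60.9
clock: 51.18
eef_pos: [0.4449, -0.1265, 0.2054]
ee_rot: [0.892, 3.011, -0.0]
force: [-0.1, -0.1, -0.5]
finger_gap: 0.0558
grasp_force: 0.0
clock: 51.92
eef_pos: [0.544, -0.1264, 0.2039]
ee_rot: [-0.892, -3.011, 0.0]
force: [-0.1, 0.4, -0.2]
finger_gap: 0.0552
grasp_force: 0.0
[ 0.544  -0.1264  0.2039] [-0.892 -3.011  0.   ] [-0.35  0.27  1.59 -0.    1.29 -1.35] [ 0.545  0.839 -0.   ]
large_capacitor 0.65 268 103 [ 0.4454 -0.128   0.    ]
black_tape 0.83 385 156 [ 0.5667 -0.0489  0.    ]
green_tape 0.74 145 198 [ 0.4454 -0.3281  0.    ]
thermostat 0.88 351 73 [ 0.4666 -0.032   0.    ]
tape_measure 0.86 299 187 [ 0.5438 -0.151   0.    ]
tape_measure 0.33 143 200 [ 0.4452 -0.3328  0.    ]
capacitor_insert 0.96 265 103 [ 0.444  -0.1301  0.003 ]
tape_insert 0.92 376 152 [ 0.5569 -0.0566  0.003 ]
thermostat_insert 0.62 346 72 [ 0.4637 -0.0371  0.003 ]
thermostat_insert 0.3 298 179 [ 0.535  -0.1466  0.003 ]
measure_insert 0.71 299 183 [ 0.5393 -0.1481  0.0
[... 333 characters left out ...]
 mm [563.2 -53.5] [25.4 28.2] 58.7
yellow [531. 266.] 251 rect at z=.022 mm [811.   64.7] [35.2 35.8] 23.2
scene large_capacitor 0.79 334 220 [ 0.442 -0.126  0.011]
scene small_capacitor 0.7 442 264 [ 0.568 -0.427  0.   ]
scene black_tape 0.7 348 189 [ 0.556 -0.055  0.026]
scene green_tape 0.72 383 261 [ 0.447 -0.324  0.   ]
scene thermostat 0.8 323 196 [ 0.474 -0.032  0.023]
scene tape_measure 0.82 362 207 [ 0.536 -0.141  0.021]
side small_capacitor 0.81 407 252 [ 0.565 -0.44   0.   ]
side black_tape 0.61 350 195 [ 0.557 -0.067  0.026]
side green_tape 0.55 355 240 [ 0.446 -0.322  0.   ]
side thermostat 0.48 322 198 [ 0.449 -0.043  0.023]
side tape_measure 0.52 354 208 [ 0.529 -0.157  0.021]
```

```bash
python3 -c "
from plant import workorder
print(workorder.hand_in())"
```

```text
the job is handed in; nothing more can be done
None
```

I packed all four kit items in their own pockets and handed the job in at about 52 s of the 120 s allowed; hand-in returned no verdict, but the last camera fixes put each item within about 1 cm of its pocket centre (one low-confidence side-camera thermostat reading about 2 cm off), and the small capacitor and green roll were never touched.

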